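# Pack two tins and hold the cover over the crate

### The arm

A 6-joint arm with a two-finger parallel gripper is mounted at the origin on the work surface. World frame = base frame: x ahead of the robot, y to its left, z up, the work surface at z = 0. Lengths are in m, angles in rad, forces in N, time in s.
With the tool pointing down it reaches from about 0.275 to 0.725 m from the base axis. Payload 15.9 kg.
Tool frame: the origin (TCP) lies at the very end of the fingers, on their centre line; the grasp point (between the pads) lies 19 mm behind it; y points along the fingers, z is the direction in which the jaws open and shut, and the axes are right-handed (so a half turn about y gives the same grasp; the last joint's range is limited). The gripper opens to 85 mm and grips with 20 to 120 N. Pads are 22 mm wide; open, the fingers measure 114 mm over their backs; the gripper's body (76 mm by 85 mm) begins 54 mm behind the grasp point. The pads swing forward as they close: fully open they stand 13 mm farther back than shut.
Start: joints at [-1.125, 0.213, -0.034, 1.323, 0, 1.571], TCP at [0.216, -0.451, 0.194] pointing down, gripper open.
Joint ranges: [-2.98, 2.98], [-0.74, 1.72], [-1.14, 1.35], [-2.1, 2.04], [-1.57, 1.44], [-3.14, 3.14]. Speed limits (rad/s): [1.89, 1.89, 2.39, 2.57, 3.14, 3.14].

### API

Orientations are given as a unit quaternion [w, x, y, z].
In Python, from cell import bot, viewer, models gives the robot as it stands.
- The arm moves only by the tool step_arm, never from a script. Its argument "deltas" is a list of rows, each an object with "fingers": the closure, from 0 (fully open) to 1 (shut); "travel": the shift along the tool's x, y, z in cm, a list of three; "turn": the turn about the tool's y in degrees. In form: [{"fingers": fingers, "travel": [dx, dy, dz], "turn": turn}, ...]. A call has 1 to 12 rows; each row is the pose to reach, as a shift and turn from the pose commanded when the call began, along the tool's axes at that moment; what a row does not reach only later rows make up. A row lasts 1/8 s, in which the tool goes at most 62.5 mm and 10.7 degrees, less where a joint would pass 70% of its speed; a pose out of reach is approached as far as the arm can. A call with a gripper value outside its range is refused whole. The fingers move at their own pace and stop on an object; "grip_force" is the grip in N (left out, the last holds). Time passes only in rows, so rows that repeat a pose let the fingers close. It gives the time, the measured TCP pose, the force and the opening at its end, in the units of the state.
- bot.sense(): the state, without advancing time (a new reading comes with each control period).
- viewer.read_camera(name): name is "scene" or "top" or "wrist"; returns the picture (384x512x3 uint8, red, green, blue); there is no depth.
- viewer.calibration(name): a dict with "intrinsics" (3x3 intrinsics, pixels), "T" (4x4, takes a point from camera to world coordinates). Camera axes: x right, y down, z forward; pixel columns grow to the right and rows downward; lengths in m; the calibration is good to about 2 mm. A picture is of the moment at which its call begins: read the wrist's pose just before it. calibration takes no time and is no camera call; for the wrist camera it gives the pose at the moment of the call.
- bot.close_job(): hands the job in, once; it reports no verdict.
Trained networks look in the newest picture that a camera, given by its name, has taken for a name from the list of things; names that differ only in an ending like _2 or _b are one class to them, and where a whole thing is asked for, a point or a joint stands for the part that bears it (a point fixed in the world has none). Each returns a list of dicts, best first, with "p" (0 to 1); they miss things now and then, are a little off and sometimes report something else, mostly with a low value. They report only what shows in the picture. A call takes as long as a camera call. They do not tell look-alikes from the thing itself.
- models.recognise(target, camera): "position" ([x, y, z] in m, in world coordinates, good to about 4 mm: the middle of the surface that is visible of it).
- models.trace(target, camera): "region" (384x512 bool, what is visible of it).
- models.pinpoint(target, camera): "position" ([x, y, z] in m, in world coordinates, good to about 4 mm: a listed point, or the origin of a listed thing).
The state is a dict: "time_s": time; "qpos": joint angles; "joint_velocities": joint speeds; "tau": joint torques, N m; "tool_pos": TCP position; "ee_rot": TCP orientation; "ft_force": force on the tool from outside, world axes, zero at the start; "wrist_torque": the same for the moment, N m; "grip_width": opening from 0.0 (shut) to 1.0 (fully open).
Only numpy, scipy, OpenCV 4.12 (cv2) and the standard library are available. Lean on these libraries where they do the work, as an engineer would, in place of code of your own. Each camera call takes 0.05 s, during which the arm holds its last target.

### The job

Stand the two steel tins upright in the two empty, rubber-padded cells of the divided crate, one in each, lowering each right down before letting go. Then lift the plywood cover by its grip, carry it over the block of tools and stop with it level, centred and square to the crate, about a centimetre above the four corner posts and touching neither crate nor tins, so that I can slip the receipt in. Finish still holding it there; do not touch the tool block, and leave the two jars and the other things on the counter alone.

Things in the scene. Friction and masses are not known exactly. Their poses are not given: they have to be found in the camera images.
- crate: light wooden crate, fixed to the counter, 174 x 174 mm in plan, divided into 2 x 2 square cells each 78 mm wide inside, cell centres at +-42 mm in its x and y. Floor 10 mm thick, outer walls 50 mm high, cross dividers 45 mm high, and a square post 18 mm wide at each corner (centred at +-84 mm, outer faces at +-93 mm), 122 mm high. Origin at the centre of its underside; x and y along its sides, z up
- crate_top (a point): the point on the crate's centre line level with the tops of the four corner posts, 122 mm above the counter; same axes as the crate
- pad_a: black rubber disc, 60 mm diameter, 4 mm thick, fixed flat at the middle of a cell that is to be filled; which two of the four cells have one varies. Origin at the centre of its underside, on the crate's floor 10 mm above the counter, so a seated tin's underside is 14 mm above the counter
- pad_b: black rubber disc, 60 mm diameter, 4 mm thick, fixed flat at the middle of a cell that is to be filled; which two of the four cells have one varies. Origin at the centre of its underside, on the crate's floor 10 mm above the counter, so a seated tin's underside is 14 mm above the counter
- jar_a: low glass jar with a steel lid, 58 mm diameter, 45 mm tall, loose, already standing on the floor of a cell without a pad. Origin at the centre of its underside. Leave it in its cell
- jar_b: low glass jar with a steel lid, 58 mm diameter, 45 mm tall, loose, already standing on the floor of a cell without a pad. Origin at the centre of its underside. Leave it in its cell
- tin_a: plain steel tin with a white paper band, upright round cylinder, 52 mm diameter, 100 mm tall, about 0.3 kg, standing on the counter at the start. Origin at the centre of its underside, z up. The two tins are alike; either may go into either padded cell
- tin_b: plain steel tin with a white paper band, upright round cylinder, 52 mm diameter, 100 mm tall, about 0.3 kg, standing on the counter at the start. Origin at the centre of its underside, z up. The two tins are alike; either may go into either padded cell
- cover: square plywood cover, 186 x 186 mm, 9 mm thick, about 0.3 kg, lying flat on the counter with its grip up. The grip is a wooden block on the middle of its top, 80 mm long along the cover's x, 24 mm wide across y, 40 mm tall (top of the grip 49 mm above the underside). Origin at the centre of the underside, z up. It fits the posts in any of the four square-on directions
- rack: long wooden block with a row of files and chisels standing handle up, fixed on the counter between the crate and the rest of the work, 380 mm long along its x, 50 mm wide, 115 mm high at the handles (the block itself 50 mm high). Origin at the centre of its underside. Must not be touched
- tape: bystander: cardboard-coloured roll of tape lying flat, 90 mm diameter, 25 mm high; origin at the centre of its underside
- screwbox: bystander: small cardboard box of screws, 60 x 100 x 40 mm; origin at the centre of its underside
- padlock: bystander: brass padlock lying flat, 45 x 50 x 22 mm with a steel shackle reaching 60 mm out along its y; origin under the middle of its body
Not all that is in view belongs to the job. What is shaped like the tin_a but green, orange or purple is not meant.

How it is judged:
On the way, in this order (a step that is already met when the one before it is completed fails the run):
1. both tins stand upright on the rubber pads of the two empty cells and are let go, with the cover still on the counter (x of tin_a in the frame of crate between -0.075 and 0.075 m and y of tin_a in the frame of crate between -0.075 and 0.075 m and z of tin_a in the frame of crate between 0.008 and 0.02 m and angle between each of tin_a, tin_b's own z axis and vertical below 0.1 rad and contact force between each of tin_a, tin_b and the fingers below 0.05 N and linear speed of each of tin_a, tin_b below 0.03 m/s and x of tin_b in the frame of crate between -0.075 and 0.075 m and y of tin_b in the frame of crate between -0.075 and 0.075 m and z of tin_b in the frame of crate between 0.008 and 0.02 m and height (world z) of cover below 0.01 m), for 0.2 s.
2. the cover is lifted clear of the counter, the tins standing in their cells (x of tin_a in the frame of crate between -0.075 and 0.075 m and y of tin_a in the frame of crate between -0.075 and 0.075 m and z of tin_a in the frame of crate between 0.008 and 0.02 m and angle between each of tin_a, tin_b's own z axis and vertical below 0.1 rad and contact force between each of tin_a, tin_b and the fingers below 0.05 N and linear speed of each of tin_a, tin_b below 0.03 m/s and x of tin_b in the frame of crate between -0.075 and 0.075 m and y of tin_b in the frame of crate between -0.075 and 0.075 m and z of tin_b in the frame of crate between 0.008 and 0.02 m and height (world z) of cover above 0.05 m), for 0.2 s.
At the end, for the whole second after the job is handed in: Each tin upright and let go on the rubber pad of its own cell, jars in theirs. Cover held still in the fingers, touching nothing else, underside 3 to 25 mm over the post tops, centred within 10 mm each way, square (any of four ways) within 0.1 rad, level within 0.07 rad (x of tin_a in the frame of crate between -0.075 and 0.075 m and y of tin_a in the frame of crate between -0.075 and 0.075 m and z of tin_a in the frame of crate between 0.008 and 0.02 m and angle between each of tin_a, tin_b's own z axis and vertical below 0.1 rad and contact force between each of tin_a, tin_b and the fingers below 0.05 N and linear speed of each of tin_a, tin_b below 0.03 m/s and x of tin_b in the frame of crate between -0.075 and 0.075 m and y of tin_b in the frame of crate between -0.075 and 0.075 m and z of tin_b in the frame of crate between 0.008 and 0.02 m and x of cover in the frame of crate_top between -0.01 and 0.01 m and y of cover in the frame of crate_top between -0.01 and 0.01 m and z of cover in the frame of crate_top between 0.003 and 0.025 m and (angle between the x axis of cover and the x axis of crate, either way round below 0.1 rad or angle between the x axis of cover and the y axis of crate, either way round below 0.1 rad) and angle between cover's own z axis and vertical below 0.07 rad and linear speed of cover below 0.02 m/s and contact force between cover and the fingers above 1 N and contact force between cover and crate below 0.1 N and contact force between cover and tin_a below 0.1 N and contact force between cover and tin_b below 0.1 N and contact force between cover and jar_a below 0.1 N and contact force between cover and jar_b below 0.1 N and contact force between cover and rack below 0.1 N and z of each of jar_a, jar_b in the frame of crate below 0.02 m); the arm keeps its last pose, push and grip.
It fails at once if the tool block is touched (more than 1.5 N) (contact force between rack and anything else above 1.5 N).
It fails at once if the cover touches the crate or a tin standing in it (more than 1 N) (contact force between cover and crate above 1 N or (x of tin_a in the frame of crate between -0.075 and 0.075 m and y of tin_a in the frame of crate between -0.075 and 0.075 m and contact force between cover and tin_a above 1 N) or (x of tin_b in the frame of crate between -0.075 and 0.075 m and y of tin_b in the frame of crate between -0.075 and 0.075 m and contact force between cover and tin_b above 1 N)).
It fails at once if a tin is let go in the air over the crate, more than 20 mm above its seat ((x of tin_a in the frame of crate between -0.075 and 0.075 m and y of tin_a in the frame of crate between -0.075 and 0.075 m and z of tin_a in the frame of crate between 0.034 and 0.25 m and contact force between tin_a and the fingers below 0.02 N) or (x of tin_b in the frame of crate between -0.075 and 0.075 m and y of tin_b in the frame of crate between -0.075 and 0.075 m and z of tin_b in the frame of crate between 0.034 and 0.25 m and contact force between tin_b and the fingers below 0.02 N)).
It fails at once if a jar is moved from its place by more than 30 mm or tipped ((distance of jar_a from where it was at the start of the episode above 0.03 m or angle between jar_a's own z axis and vertical above 0.35 rad) or (distance of jar_b from where it was at the start of the episode above 0.03 m or angle between jar_b's own z axis and vertical above 0.35 rad)).
It fails at once if the tape, the box of screws or the padlock is moved by more than 20 mm (distance of any of tape, screwbox, padlock from where it was at the start of the episode above 0.02 m).
It also fails if it takes over 72 s, if anything falls off the work surface, if the arm or the gripper's body presses on something with over 40 N, if the wrist force passes 120 N, or if a joint passes its speed limit or range.

## Working session

There is one attempt and no reset: what is moved stays moved. The work goes in short steps, Python scripts to look and compute and a tool call to move; the robot and the scene stay as the last step left them, time stands still between calls to the robot, and variables do not carry over. Pictures are saved under pics/ and viewed, and the job is handed in when it is done.

Besides the shell and the picture viewer there is one more tool, called after "Emit:" by a JSON object that holds its "method" and its "body". step_arm: Moves the arm, as the interface text tells. Its arguments: {"type":"object","properties":{"deltas":{"type":"array"},"grip_force":{"type":"number"}},"required":["deltas"]}

```bash
ls; mkdir -p pics; python3 - <<'E'
from cell import bot, viewer, models
import cv2,numpy as np
s=bot.sense();print(s['time_s'],s['tool_pos'],s['ee_rot'],s['grip_width'])
for c in ['scene','top']:
    im=viewer.read_camera(c);cv2.imwrite(f'pics/{c}0.png',cv2.resize(im[:,:,::-1],(768,576)))
    print(c,viewer.calibration(c))
    for t in ['tin_a','crate','pad_a','jar_a','cover','rack','tape','screwbox','padlock']:
        r=models.pinpoint(t,c); print(t,[(np.round(d['position'],3).tolist(),round(d['p'],2)) for d in r])
E
```

```text
pics
0.0 [ 0.21541612 -0.45079635  0.19374858] [ 0.15622456 -0.15638554  0.68997615 -0.68925348] 1.0028937370171944
scene {'intrinsics': array([[370.10461772,   0.        , 257.9153248 ],
       [  0.        , 370.10461772, 193.68182776],
       [  0.        ,   0.        ,   1.        ]]), 'T': array([[ 0.85161689,  0.37113364, -0.37014658,  0.9633838 ],
       [ 0.5241206 , -0.61209868,  0.59214255, -0.7829372 ],
       [-0.00680221, -0.69828005, -0.71579236,  1.00656365],
       [ 0.        ,  0.        ,  0.        ,  1.        ]])}
tin_a [([0.348, -0.42, 0.001], 0.75), ([0.445, -0.511, -0.002], 0.75), ([0.413, -0.166, -0.002], 0.68), ([0.458, -0.317, -0.002], 0.56), ([0.437, -0.406, 0.003], 0.55)]
crate [([0.581, 0.195, -0.003], 0.98)]
pad_a [([0.633, 0.224, 0.006], 0.58)]
jar_a [([0.528, 0.173, 0.011], 0.63), ([0.606, 0.141, 0.007], 0.48)]
cover [([0.629, -0.216, -0.001], 0.75), ([0.578, 0.197, -0.005], 0.29)]
rack [([0.561, 0.0, 0.0], 0.71)]
tape [([0.419, 0.432, -0.001], 0.68)]
screwbox [([0.562, 0.461, -0.004], 0.75)]
padlock [([0.444, -0.509, -0.0], 0.62)]
top {'intrinsics'
[... 304 characters left out ...]
 -0.10768497, -0.99405231,  1.58373432],
       [ 0.        ,  0.        ,  0.        ,  1.        ]])}
tin_a [([0.456, -0.315, -0.003], 0.79), ([0.348, -0.421, 0.001], 0.68), ([0.327, -0.3, -0.002], 0.61), ([0.434, -0.408, 0.001], 0.55), ([0.409, -0.164, 0.001], 0.48)]
crate [([0.576, 0.203, 0.001], 0.8)]
pad_a [([0.634, 0.227, 0.011], 0.72), ([0.553, 0.252, 0.012], 0.6), ([0.409, -0.163, -0.002], 0.22), ([0.558, 0.001, 0.001], 0.16)]
jar_a [([0.526, 0.174, 0.01], 0.78), ([0.605, 0.141, 0.009], 0.55)]
cover [([0.635, -0.218, -0.0], 0.81)]
rack [([0.556, 0.003, 0.002], 0.78)]
tape [([0.417, 0.434, 0.002], 0.67)]
screwbox [([0.564, 0.461, -0.001], 0.76)]
padlock [([0.442, -0.506, 0.0], 0.72)]
```

View pics/scene0.png

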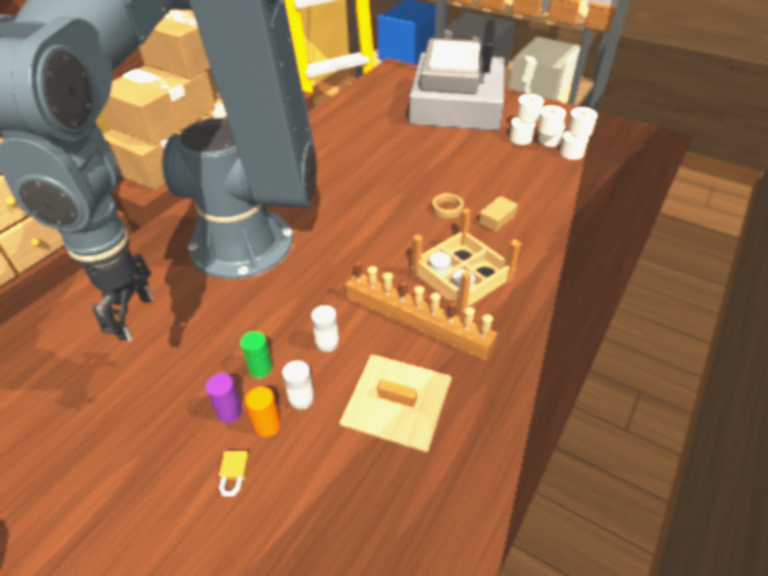

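View pics/top0.png

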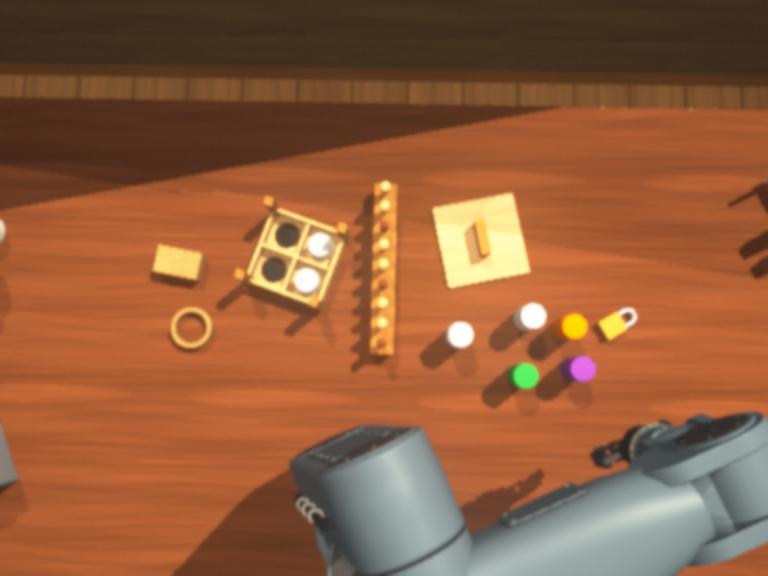

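The white-banded tins are at about (0.41,-0.165) and (0.457,-0.316). The look-alikes are orange, green and purple. The two pads are in the crate's far-left column, and the jars are on the rack side. Next I'll write a move helper and fit the yaw angles.

```bash
cat > h.py <<'E'
import numpy as np,cv2
from scipy.spatial.transform import Rotation as Ro
from cell import bot,viewer,models
def R_of(s): q=s['ee_rot']; return Ro.from_quat([q[1],q[2],q[3],q[0]]).as_matrix()
def delta(target,jaw=None):
    s=bot.sense();R=R_of(s);d=R.T@(np.array(target)-s['tool_pos'])*100
    yaw=np.arctan2(R[1,2],R[0,2]); out=None
    print('pos',np.round(s['tool_pos'],4),'jawyaw',round(np.degrees(yaw),2),'down',np.round(R[:,1],3),'q',np.round(s['qpos'],2),'t',round(s['time_s'],2),'g',round(s['grip_width'],3),'F',np.round(s['ft_force'],1))
    if jaw is not None:
        e=(np.degrees(jaw-yaw)+90)%180-90
        out=-e*np.sign(-R[2,1])  # turn about +tool y(down) => world yaw decreases
    print('travel cm',np.round(d,2),'turn',None if out is None else round(out,2))
def px2w(cam,uv,z,cal=None):
    c=cal or viewer.calibration(cam);K=c['intrinsics'];T=c['T']
    r=T[:3,:3]@np.linalg.inv(K)@np.array([uv[0],uv[1],1.]);o=T[:3,3]
    return o+r*(z-o[2])/r[2]
def w2px(cal,p):
    T=cal['T'];c=T[:3,:3].T@(np.array(p)-T[:3,3]);u=cal['intrinsics']@c;return u[:2]/u[2]
E
python3 - <<'E'
from h import *
for c in ['top','scene']:
    viewer.read_camera(c)
    for t,z in [('cover',.009),('crate',.05)]:
        m=models.trace(t,c)[0]['region'].astype(np.uint8)
        cn=max(cv2.findContours(m,0,2)[0],key=cv2.contourArea)[:,0]
        w=np.array([px2w(c,p,z)[:2] for p in cn],np.float32)
        print(c,t,cv2.minAreaRect(w))
delta([.411,-.165,.20],0)
delta([.411,-.165,.20],1.25)
E
```

```text
top cover ((0.6319141983985901, -0.21550720930099487), (0.18721914291381836, 0.18865638971328735), 12.668975830078125)
top crate ((0.5855966210365295, 0.20369985699653625), (0.21382364630699158, 0.20224905014038086), 70.70885467529297)
scene cover ((0.6314486265182495, -0.2193296104669571), (0.18634799122810364, 0.18959884345531464), 12.3942289352417)
scene crate ((0.5664637684822083, 0.22254280745983124), (0.29188504815101624, 0.2796107530593872), 70.69062042236328)
pos [ 0.2156 -0.4511  0.1942] jawyaw -64.46 down [ 0. -0. -1.] q [-1.13  0.21 -0.03  1.32  0.    1.57] t 1.3 g 1.0 F [0.3 0.4 0. ]
travel cm [-29.97  -0.58 -17.39] turn -64.46
pos [ 0.2156 -0.4511  0.1942] jawyaw -64.46 down [ 0. -0. -1.] q [-1.13  0.21 -0.03  1.32  0.    1.57] t 1.3 g 1.0 F [0.3 0.4 0. ]
travel cm [-29.97  -0.58 -17.39] turn 43.92
```

Emit:
{"method": "step_arm", "body": {"deltas": [{"fingers": 0, "travel": [-30.0, -0.5, -17.4], "turn": -64.5}, {"fingers": 0, "travel": [-30.0, -0.5, -17.4], "turn": -64.5}, {"fingers": 0, "travel": [-30.0, -0.5, -17.4], "turn": -64.5}, {"fingers": 0, "travel": [-30.0, -0.5, -17.4], "turn": -64.5}, {"fingers": 0, "travel": [-30.0, -0.5, -17.4], "turn": -64.5}, {"fingers": 0, "travel": [-30.0, -0.5, -17.4], "turn": -64.5}, {"fingers": 0, "travel": [-30.0, -0.5, -17.4], "turn": -64.5}, {"fingers": 0, "travel": [-30.0, -0.5, -17.4], "turn": -64.5}, {"fingers": 0, "travel": [-30.0, -0.5, -17.4], "turn": -64.5}, {"fingers": 0, "travel": [-30.0, -0.5, -17.4], "turn": -64.5}]}}

```text
time_s: 2.55
tool_pos: [0.4109, -0.1655, 0.1992]
ee_rot: [-0.5, 0.5, -0.5, 0.5]
ft_force: [-0.8, -0.1, -0.7]
grip_width: 1.0
```

```bash
python3 - <<'E'
from h import *
delta([.411,-.165,.052],0)
im=viewer.read_camera('wrist');cv2.imwrite('pics/w1.png',im[:,:,::-1])
c=viewer.calibration('wrist');print(w2px(c,[.411,-.165,.1]))
for f in ['wrist','top']:
  if f=='top': viewer.read_camera(f)
  print(f,[(np.round(d['position'],3).tolist(),round(d['p'],2)) for d in models.pinpoint('tin_a',f)])
E
```

```text
pos [ 0.4109 -0.1655  0.1992] jawyaw -0.08 down [ 0. -0. -1.] q [-0.38  0.09 -0.16  1.31 -0.    1.19] t 2.55 g 1.0 F [-0.8 -0.1 -0.7]
travel cm [-5.000e-02  1.472e+01  1.000e-02] turn -0.08
[253.82830559 184.65759028]
wrist [([0.344, -0.419, 0.003], 0.95), ([0.435, -0.404, 0.004], 0.88), ([0.457, -0.314, -0.0], 0.84), ([0.409, -0.162, 0.005], 0.7), ([0.331, -0.3, 0.002], 0.57)]
top [([0.435, -0.402, -0.001], 0.76), ([0.349, -0.42, -0.001], 0.6), ([0.631, -0.216, 0.001], 0.54)]
```

View pics/w1.png

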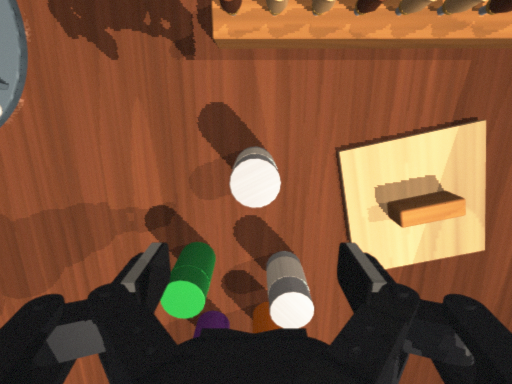

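The wrist view shows the tin top at (255,182), 3 px from the prediction, so I'll descend and grip.

Emit:
{"method": "step_arm", "body": {"deltas": [{"fingers": 0, "travel": [-0.1, 5, 0], "turn": 0}, {"fingers": 0, "travel": [-0.1, 10, 0], "turn": 0}, {"fingers": 0, "travel": [-0.1, 14.7, 0], "turn": 0}, {"fingers": 0, "travel": [-0.1, 14.7, 0], "turn": 0}, {"fingers": 1, "travel": [-0.1, 14.7, 0], "turn": 0}, {"fingers": 1, "travel": [-0.1, 14.7, 0], "turn": 0}, {"fingers": 1, "travel": [-0.1, 14.7, 0], "turn": 0}, {"fingers": 1, "travel": [-0.1, 14.7, 0], "turn": 0}, {"fingers": 1, "travel": [-0.1, 14.7, 0], "turn": 0}], "grip_force": 40}}

```text
time_s: 3.88
tool_pos: [0.4125, -0.1644, 0.0543]
ee_rot: [-0.501, 0.5, -0.499, 0.501]
ft_force: [-4.5, 1.1, 16.6]
grip_width: 0.58
```

```bash
python3 - <<'E'
from h import *
delta([.411,-.165,.23],0)
c={'T':None}
E
```

```text
pos [ 0.4125 -0.1644  0.0543] jawyaw 0.04 down [ 0.003 -0.001 -1.   ] q [-0.38  0.17 -0.45  0.94 -0.    1.19] t 3.88 g 0.58 F [-4.5  1.1 16.6]
travel cm [  0.08 -17.57  -0.1 ] turn 0.04
```

Emit:
{"method": "step_arm", "body": {"deltas": [{"fingers": 1, "travel": [0, -1, 0], "turn": 0}, {"fingers": 1, "travel": [0, -4, 0], "turn": 0}, {"fingers": 1, "travel": [0, -9, 0], "turn": 0}, {"fingers": 1, "travel": [0, -14, 0], "turn": 0}, {"fingers": 1, "travel": [0, -19, 0], "turn": 0}, {"fingers": 1, "travel": [0, -20, 0], "turn": 0}, {"fingers": 1, "travel": [0, -20, 0], "turn": 0}]}}

```text
time_s: 4.75
tool_pos: [0.4115, -0.1638, 0.2526]
ee_rot: [0.5, -0.5, 0.499, -0.5]
ft_force: [-0.0, 0.8, -3.3]
grip_width: 0.579
```

```bash
python3 - <<'E'
from h import *
delta([.553,.252,.25],np.radians(70.7))
delta([.634,.226,.25],np.radians(70.7))
im=viewer.read_camera('wrist');cv2.imwrite('pics/w2.png',im[:,:,::-1])
im=viewer.read_camera('scene');cv2.imwrite('pics/s2.png',cv2.resize(im[100:300,130:400,::-1],None,fx=2.5,fy=2.5))
E
```

```text
pos [ 0.4115 -0.1638  0.2526] jawyaw 0.04 down [ 0.001 -0.    -1.   ] q [-0.38  0.09 -0.03  1.45  0.    1.19] t 4.75 g 0.579 F [-0.   0.8 -3.3]
travel cm [-41.57   0.26  14.18] turn -70.66
pos [ 0.4115 -0.1638  0.2526] jawyaw 0.04 down [ 0.001 -0.    -1.   ] q [-0.38  0.09 -0.03  1.45  0.    1.19] t 4.75 g 0.579 F [-0.   0.8 -3.3]
travel cm [-38.97   0.27  22.28] turn -70.66
```

View pics/w2.png

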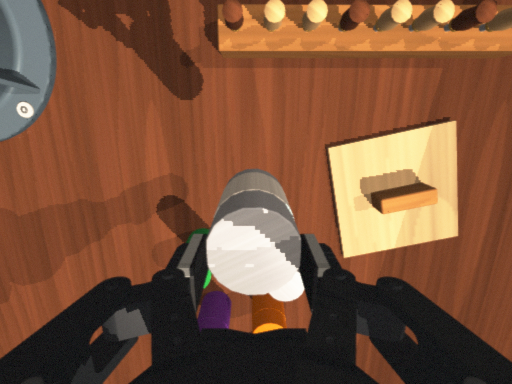

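View pics/s2.png

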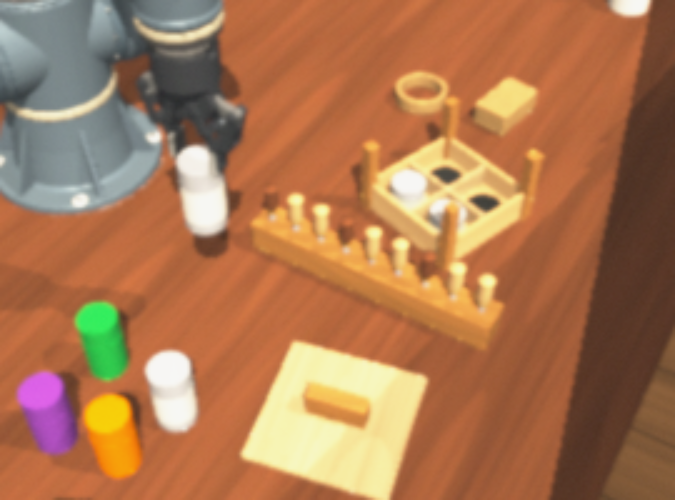

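The tin is held and hanging straight. I'll carry it over the far padded cell at height.

Emit:
{"method": "step_arm", "body": {"deltas": [{"fingers": 1, "travel": [-39.0, 0, 22.3], "turn": -70.7}, {"fingers": 1, "travel": [-39.0, 0, 22.3], "turn": -70.7}, {"fingers": 1, "travel": [-39.0, 0, 22.3], "turn": -70.7}, {"fingers": 1, "travel": [-39.0, 0, 22.3], "turn": -70.7}, {"fingers": 1, "travel": [-39.0, 0, 22.3], "turn": -70.7}, {"fingers": 1, "travel": [-39.0, 0, 22.3], "turn": -70.7}, {"fingers": 1, "travel": [-39.0, 0, 22.3], "turn": -70.7}, {"fingers": 1, "travel": [-39.0, 0, 22.3], "turn": -70.7}, {"fingers": 1, "travel": [-39.0, 0, 22.3], "turn": -70.7}, {"fingers": 1, "travel": [-39.0, 0, 22.3], "turn": -70.7}, {"fingers": 1, "travel": [-39.0, 0, 22.3], "turn": -70.7}]}}

```text
time_s: 6.22
tool_pos: [0.6337, 0.2253, 0.2527]
ee_rot: [0.697, -0.697, 0.119, -0.119]
ft_force: [0.5, -0.2, -3.3]
grip_width: 0.58
```

```bash
python3 - <<'E'
from h import *
delta([.634,.226,.068],np.radians(70.7))
for cam in ['wrist','top','scene']:
  im=viewer.read_camera(cam)
  if cam=='wrist': cv2.imwrite('pics/w3.png',im[:,:,::-1])
  if cam=='scene': cv2.imwrite('pics/s3.png',cv2.resize(im[80:230,200:400,::-1],None,fx=4,fy=4))
  for t in ['crate','crate_top','pad_a','jar_a','tin_a']:
    print(cam,t,[(np.round(d['position'],3).tolist(),round(d['p'],2)) for d in models.pinpoint(t,cam)])
E
```

```text
pos [0.6337 0.2253 0.2527] jawyaw 70.68 down [ 0.  0. -1.] q [ 0.34  0.64  0.76  1.69 -0.    0.68] t 6.22 g 0.58 F [ 0.5 -0.2 -3.3]
travel cm [ 0.   18.47  0.07] turn -0.02
wrist crate [([0.58, 0.201, 0.0], 0.75)]
wrist crate_top [([0.579, 0.196, 0.123], 0.67)]
wrist pad_a [([0.637, 0.224, 0.012], 0.95), ([0.555, 0.249, 0.009], 0.9)]
wrist jar_a [([0.605, 0.142, 0.008], 0.65)]
wrist tin_a [([0.632, 0.227, 0.205], 0.57)]
top crate [([0.577, 0.202, -0.0], 0.78)]
top crate_top [([0.581, 0.203, 0.122], 0.91)]
top pad_a [([0.638, 0.226, 0.012], 0.63)]
top jar_a [([0.637, 0.227, 0.009], 0.58), ([0.529, 0.17, 0.007], 0.46)]
top tin_a [([0.325, -0.3, -0.0], 0.85), ([0.346, -0.42, 0.0], 0.66), ([0.456, -0.318, 0.001], 0.6), ([0.436, -0.406, 0.002], 0.52)]
scene crate [([0.58, 0.195, -0.004], 0.82)]
scene crate_top [([0.579, 0.205, 0.118], 0.7), ([0.633, -0.22, -0.004], 0.17)]
scene pad_a [([0.554, 0.25, 0.006], 0.6), ([0.581, 0.2, 0.118], 0.45), ([0.46, -0.318, 0.0], 0.31)]
scene jar_a [([0.605, 0.143, 0.005], 0.61), ([0.526, 0.17, 0.009], 0.51)]
scene tin_a [([0.33, -0.299, -0.003], 0.95), ([0.634, 0.224, 0.197], 0.82), ([0.46, -0.319, -0.001], 0.78), ([0.346, -0.42, 0.002], 0.75), ([0.438, -0.404, 0.002], 0.67)]
```

View pics/w3.png

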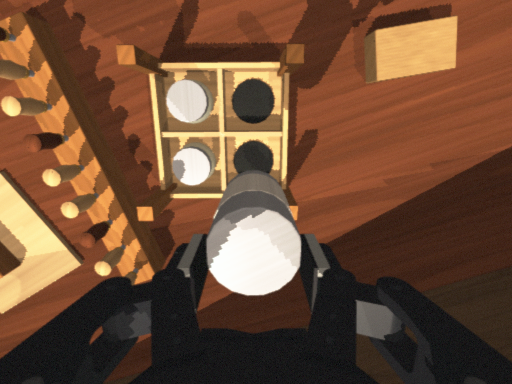

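View pics/s3.png

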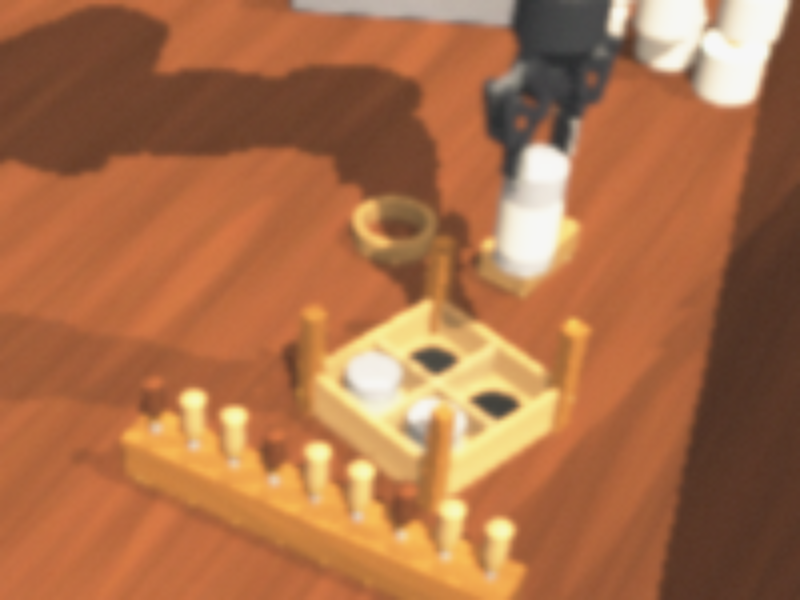

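```bash
python3 - <<'E'
from h import *
im=cv2.imread('pics/w3.png')
cv2.imwrite('pics/w3z.png',cv2.resize(im[35:235,105:315],None,fx=2.8,fy=2.8,interpolation=cv2.INTER_CUBIC))
cal=viewer.calibration('wrist')
np.savez('w3cal.npz',K=cal['intrinsics'],T=cal['T'])
def draw(im,cx,cy,yaw,col):
    c,s=np.cos(yaw),np.sin(yaw)
    for px in(-1,1):
        for py in (-1,1):
            q=[]
            for a,b in((-9,-9),(9,-9),(9,9),(-9,9)):
                lx,ly=(px*84+a)/1000,(py*84+b)/1000
                q.append(w2px(cal,[cx+c*lx-s*ly,cy+s*lx+c*ly,.122]))
            cv2.polylines(im,[((np.array(q)-[105,35])*2.8+1.4).astype(int)],True,col)
            q=[];
    for h,z in((.087,.05),):
        q=[w2px(cal,[cx+c*a*h-s*b*h,cy+s*a*h+c*b*h,z]) for a,b in((-1,-1),(1,-1),(1,1),(-1,1))]
        cv2.polylines(im,[((np.array(q)-[105,35])*2.8+1.4).astype(int)],True,col)
z=cv2.imread('pics/w3z.png');draw(z,.5795,.1995,np.radians(-19.3),(255,0,0));cv2.imwrite('pics/w3o.png',z)
E
```

```text
(no output)
```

View pics/w3o.png

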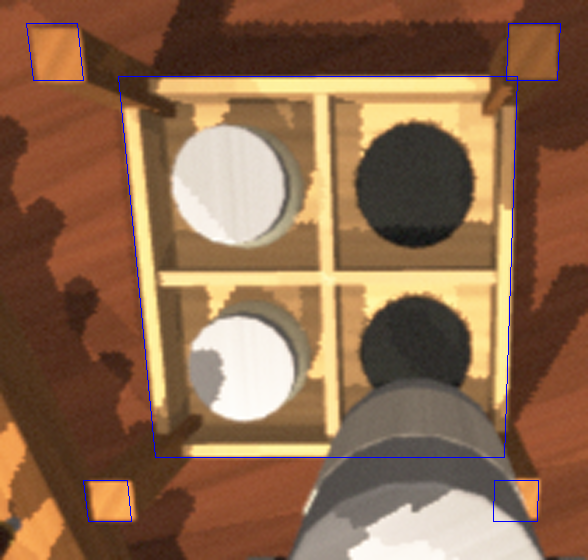

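The crate model overlay fits the post tops at (0.5795, 0.1995), yaw -19.3°. The TCP is on the cell centre, so I'll lower.

Emit:
{"method": "step_arm", "body": {"deltas": [{"fingers": 1, "travel": [0, 4, 0], "turn": 0}, {"fingers": 1, "travel": [0, 8, 0], "turn": 0}, {"fingers": 1, "travel": [0, 12, 0], "turn": 0}, {"fingers": 1, "travel": [0, 15, 0], "turn": 0}, {"fingers": 1, "travel": [0, 17, 0], "turn": 0}, {"fingers": 1, "travel": [0, 17.8, 0], "turn": 0}, {"fingers": 1, "travel": [0, 18.2, 0], "turn": 0}, {"fingers": 1, "travel": [0, 18.2, 0], "turn": 0}]}}

```text
time_s: 8.12
tool_pos: [0.6343, 0.2265, 0.0708]
ee_rot: [0.697, -0.697, 0.118, -0.119]
ft_force: [0.1, -0.5, -3.2]
grip_width: 0.575
```

Emit:
{"method": "step_arm", "body": {"deltas": [{"fingers": 1, "travel": [0, 0.15, 0], "turn": 0}, {"fingers": 1, "travel": [0, 0.3, 0], "turn": 0}, {"fingers": 1, "travel": [0, 0.4, 0], "turn": 0}, {"fingers": 1, "travel": [0, 0.4, 0], "turn": 0}]}}

```text
time_s: 8.62
tool_pos: [0.6357, 0.2263, 0.0685]
ee_rot: [0.698, -0.697, 0.117, -0.12]
ft_force: [0.5, -4.5, 14.1]
grip_width: 0.573
```

Contact at the expected height, so I'll release and rise.

Emit:
{"method": "step_arm", "body": {"deltas": [{"fingers": 0.2, "travel": [0, 0, 0], "turn": 0}, {"fingers": 0.2, "travel": [0, 0, 0], "turn": 0}, {"fingers": 0, "travel": [0, 0, 0], "turn": 0}, {"fingers": 0, "travel": [0, 0, 0], "turn": 0}, {"fingers": 0, "travel": [0, -2, 0], "turn": 0}, {"fingers": 0, "travel": [0, -6, 0], "turn": 0}, {"fingers": 0, "travel": [0, -11, 0], "turn": 0}, {"fingers": 0, "travel": [0, -16, 0], "turn": 0}, {"fingers": 0, "travel": [0, -18, 0], "turn": 0}]}}

```text
time_s: 9.75
tool_pos: [0.6346, 0.2267, 0.2494]
ee_rot: [0.698, -0.696, 0.117, -0.119]
ft_force: [-0.0, 0.2, -0.1]
grip_width: 0.997
```

```bash
python3 - <<'E'
from h import *
delta([.457,-.316,.25],0)
im=viewer.read_camera('wrist');cv2.imwrite('pics/w4.png',im[:,:,::-1])
cal=viewer.calibration('wrist');print(w2px(cal,[.633,.2252,.114]))
for t in ['tin_a']:
    print(t,[(np.round(d['position'],3).tolist(),round(d['p'],2)) for d in models.pinpoint(t,'wrist')])
E
```

```text
pos [0.6346 0.2267 0.2494] jawyaw 70.75 down [ 0.004  0.001 -1.   ] q [0.34 0.63 0.74 1.67 0.   0.68] t 9.75 g 0.997 F [-0.   0.2 -0.1]
travel cm [  1.13  -0.19 -57.09] turn 70.75
[251.445217   175.73373074]
tin_a [([0.634, 0.227, 0.02], 0.67)]
```

View pics/w4.png

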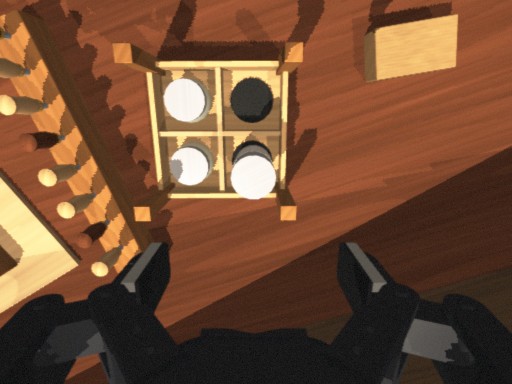

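The first tin is seated, with its top at (254,177) in the far padded cell. Going for the second tin.

Emit:
{"method": "step_arm", "body": {"deltas": [{"fingers": 0, "travel": [1.1, 0, -57.1], "turn": 70.7}, {"fingers": 0, "travel": [1.1, 0, -57.1], "turn": 70.7}, {"fingers": 0, "travel": [1.1, 0, -57.1], "turn": 70.7}, {"fingers": 0, "travel": [1.1, 0, -57.1], "turn": 70.7}, {"fingers": 0, "travel": [1.1, 0, -57.1], "turn": 70.7}, {"fingers": 0, "travel": [1.1, 0, -57.1], "turn": 70.7}, {"fingers": 0, "travel": [1.1, 0, -57.1], "turn": 70.7}, {"fingers": 0, "travel": [1.1, 0, -57.1], "turn": 70.7}, {"fingers": 0, "travel": [1.1, 0, -57.1], "turn": 70.7}, {"fingers": 0, "travel": [1.1, 0, -57.1], "turn": 70.7}, {"fingers": 0, "travel": [1.1, 0, -57.1], "turn": 70.7}, {"fingers": 0, "travel": [1.1, 0, -57.1], "turn": 70.7}]}}

```text
time_s: 11.35
tool_pos: [0.4564, -0.3151, 0.2458]
ee_rot: [0.501, -0.5, 0.5, -0.499]
ft_force: [0.0, -0.4, 0.8]
grip_width: 0.998
```

```bash
python3 - <<'E'
from h import *
delta([.4575,-.3165,.052],0)
im=viewer.read_camera('wrist');cv2.imwrite('pics/w5.png',im[:,:,::-1])
cal=viewer.calibration('wrist');print(w2px(cal,[.4575,-.3165,.1]))
for t in ['tin_a']:
    print(t,[(np.round(d['position'],3).tolist(),round(d['p'],2)) for d in models.pinpoint(t,'wrist')])
E
```

```text
pos [ 0.4564 -0.3151  0.2458] jawyaw 0.12 down [-0.     0.001 -1.   ] q [-0.6   0.33  0.25  1.49  0.    0.96] t 11.35 g 0.998 F [ 0.  -0.4  0.8]
travel cm [ 0.15 19.38  0.12] turn 0.12
[254.56144226 176.2185852 ]
tin_a [([0.456, -0.318, 0.002], 0.87), ([0.436, -0.403, 0.004], 0.8), ([0.333, -0.3, -0.0], 0.75), ([0.345, -0.417, 0.001], 0.75)]
```

View pics/w5.png

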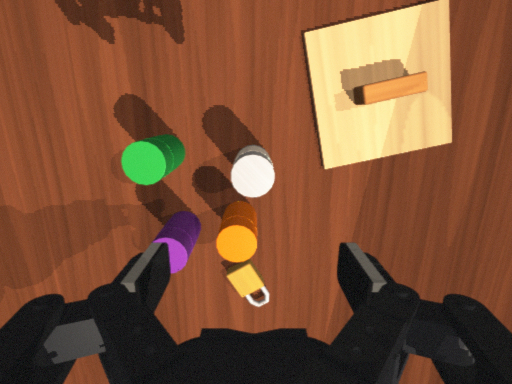

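The white tin's top is at (253,174), as predicted. Descending with orange clear.

Emit:
{"method": "step_arm", "body": {"deltas": [{"fingers": 0, "travel": [0.1, 5, 0.1], "turn": 0}, {"fingers": 0, "travel": [0.1, 10, 0.1], "turn": 0}, {"fingers": 0, "travel": [0.1, 15, 0.1], "turn": 0}, {"fingers": 0, "travel": [0.1, 19.3, 0.1], "turn": 0}, {"fingers": 0, "travel": [0.1, 19.3, 0.1], "turn": 0}, {"fingers": 1, "travel": [0.1, 19.3, 0.1], "turn": 0}, {"fingers": 1, "travel": [0.1, 19.3, 0.1], "turn": 0}, {"fingers": 1, "travel": [0.1, 19.3, 0.1], "turn": 0}, {"fingers": 1, "travel": [0.1, 19.3, 0.1], "turn": 0}, {"fingers": 1, "travel": [0.1, 19.3, 0.1], "turn": 0}]}}

```text
time_s: 12.7
tool_pos: [0.4582, -0.3183, 0.0556]
ee_rot: [-0.5, 0.5, -0.499, 0.501]
ft_force: [-3.4, 0.8, 12.9]
grip_width: 0.574
```

Emit:
{"method": "step_arm", "body": {"deltas": [{"fingers": 1, "travel": [0, -1, 0], "turn": 0}, {"fingers": 1, "travel": [0, -4, 0], "turn": 0}, {"fingers": 1, "travel": [0, -9, 0], "turn": 0}, {"fingers": 1, "travel": [0, -14, 0], "turn": 0}, {"fingers": 1, "travel": [0, -19, 0], "turn": 0}, {"fingers": 1, "travel": [0, -20, 0], "turn": 0}, {"fingers": 1, "travel": [0, -20, 0], "turn": 0}]}}

```text
time_s: 13.58
tool_pos: [0.4572, -0.3174, 0.2536]
ee_rot: [0.5, -0.5, 0.5, -0.5]
ft_force: [-0.2, -0.3, -3.7]
grip_width: 0.573
```

```bash
python3 - <<'E'
from h import *
delta([.5538,.253,.255],np.radians(70.7))
E
```

```text
pos [ 0.4572 -0.3174  0.2536] jawyaw 0.04 down [ 0.001 -0.    -1.   ] q [-0.61  0.34  0.28  1.51  0.    0.96] t 13.57 g 0.573 F [-0.2 -0.3 -3.7]
travel cm [-57.03  -0.16   9.7 ] turn -70.66
```

Emit:
{"method": "step_arm", "body": {"deltas": [{"fingers": 1, "travel": [-57.0, -0.1, 9.7], "turn": -70.7}, {"fingers": 1, "travel": [-57.0, -0.1, 9.7], "turn": -70.7}, {"fingers": 1, "travel": [-57.0, -0.1, 9.7], "turn": -70.7}, {"fingers": 1, "travel": [-57.0, -0.1, 9.7], "turn": -70.7}, {"fingers": 1, "travel": [-57.0, -0.1, 9.7], "turn": -70.7}, {"fingers": 1, "travel": [-57.0, -0.1, 9.7], "turn": -70.7}, {"fingers": 1, "travel": [-57.0, -0.1, 9.7], "turn": -70.7}, {"fingers": 1, "travel": [-57.0, -0.1, 9.7], "turn": -70.7}, {"fingers": 1, "travel": [-57.0, -0.1, 9.7], "turn": -70.7}, {"fingers": 1, "travel": [-57.0, -0.1, 9.7], "turn": -70.7}, {"fingers": 1, "travel": [-57.0, -0.1, 9.7], "turn": -70.7}, {"fingers": 1, "travel": [-57.0, -0.1, 9.7], "turn": -70.7}]}}

```text
time_s: 15.08
tool_pos: [0.5534, 0.2516, 0.2537]
ee_rot: [-0.697, 0.697, -0.119, 0.118]
ft_force: [-0.4, -0.9, -2.8]
grip_width: 0.57
```

```bash
python3 - <<'E'
from h import *
delta([.5538,.253,.070],np.radians(70.7))
im=viewer.read_camera('wrist');cv2.imwrite('pics/w6.png',im[:,:,::-1])
print([(np.round(d['position'],3).tolist(),round(d['p'],2)) for d in models.pinpoint('tin_a','wrist')])
E
```

```text
pos [0.5534 0.2516 0.2537] jawyaw 70.69 down [-0.001 -0.001 -1.   ] q [ 0.43  0.46  0.46  1.57 -0.    0.76] t 15.07 g 0.57 F [-0.4 -0.9 -2.8]
travel cm [ 0.   18.37  0.17] turn -0.01
[([0.555, 0.247, 0.199], 0.85), ([0.61, 0.144, 0.013], 0.41)]
```

View pics/w6.png

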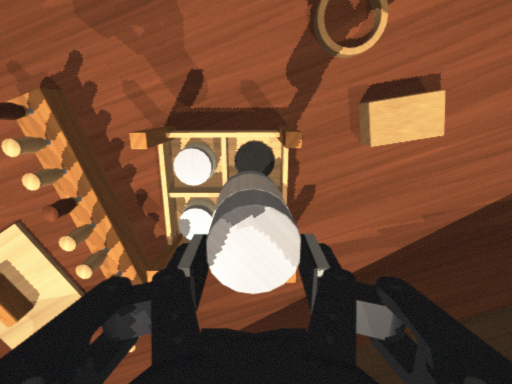

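Emit:
{"method": "step_arm", "body": {"deltas": [{"fingers": 1, "travel": [0, 4, 0.1], "turn": 0}, {"fingers": 1, "travel": [0, 8, 0.1], "turn": 0}, {"fingers": 1, "travel": [0, 12, 0.1], "turn": 0}, {"fingers": 1, "travel": [0, 15, 0.1], "turn": 0}, {"fingers": 1, "travel": [0, 17, 0.1], "turn": 0}, {"fingers": 1, "travel": [0, 17.8, 0.1], "turn": 0}, {"fingers": 1, "travel": [0, 18.2, 0.1], "turn": 0}, {"fingers": 1, "travel": [0, 18.4, 0.1], "turn": 0}, {"fingers": 1, "travel": [0, 18.6, 0.1], "turn": 0}, {"fingers": 1, "travel": [0, 18.6, 0.1], "turn": 0}]}}

```text
time_s: 16.42
tool_pos: [0.5552, 0.2537, 0.07]
ee_rot: [0.697, -0.697, 0.117, -0.119]
ft_force: [0.0, -4.4, 10.8]
grip_width: 0.574
```

Contact again at the expected height. Releasing.

Emit:
{"method": "step_arm", "body": {"deltas": [{"fingers": 0.2, "travel": [0, 0, 0], "turn": 0}, {"fingers": 0.2, "travel": [0, 0, 0], "turn": 0}, {"fingers": 0, "travel": [0, 0, 0], "turn": 0}, {"fingers": 0, "travel": [0, 0, 0], "turn": 0}, {"fingers": 0, "travel": [0, -2, 0], "turn": 0}, {"fingers": 0, "travel": [0, -6, 0], "turn": 0}, {"fingers": 0, "travel": [0, -11, 0], "turn": 0}, {"fingers": 0, "travel": [0, -16, 0], "turn": 0}, {"fingers": 0, "travel": [0, -18, 0], "turn": 0}, {"fingers": 0, "travel": [0, -18, 0], "turn": 0}]}}

```text
time_s: 17.68
tool_pos: [0.5546, 0.2541, 0.2495]
ee_rot: [0.698, -0.697, 0.118, -0.119]
ft_force: [0.9, 0.1, -1.1]
grip_width: 0.995
```

```bash
python3 - <<'E'
from h import *
delta([.632,-.2165,.25],np.radians(102.5))
im=viewer.read_camera('wrist');cv2.imwrite('pics/w7.png',im[:,:,::-1])
for c in ['wrist','scene']:
  if c=='scene':viewer.read_camera(c)
  for t in ['tin_a','jar_a','cover']:
    print(c,t,[(np.round(d['position'],3).tolist(),round(d['p'],2)) for d in models.pinpoint(t,c)])
E
```

```text
pos [0.5546 0.2541 0.2495] jawyaw 70.74 down [ 0.002  0.001 -1.   ] q [0.43 0.46 0.45 1.56 0.   0.77] t 17.68 g 0.995 F [ 0.9  0.1 -1.1]
travel cm [ 22.82  -0.08 -41.87] turn -31.76
wrist tin_a [([0.554, 0.253, 0.015], 0.94), ([0.635, 0.226, 0.018], 0.74)]
wrist jar_a [([0.606, 0.14, 0.009], 0.86)]
wrist cover [([0.628, -0.213, 0.001], 0.67)]
scene tin_a [([0.343, -0.416, 0.001], 0.94), ([0.328, -0.299, -0.002], 0.93), ([0.435, -0.405, 0.003], 0.89), ([0.558, 0.25, 0.011], 0.67), ([0.636, 0.225, 0.014], 0.61), ([0.527, 0.172, 0.01], 0.46)]
scene jar_a [([0.606, 0.143, 0.004], 0.48), ([0.527, 0.174, 0.011], 0.44)]
scene cover [([0.628, -0.218, -0.005], 0.82)]
```

View pics/w7.png

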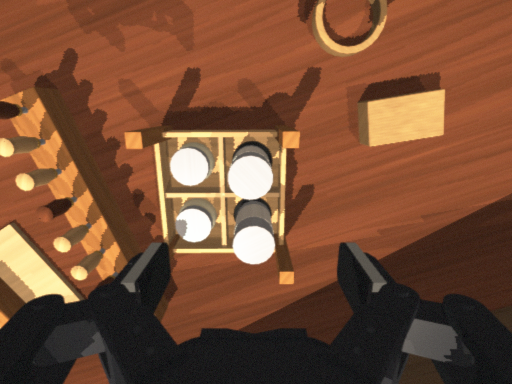

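Both tins are standing on the pads: tops at (250,175) and (253,243), at the pad height. Now to the cover.

Emit:
{"method": "step_arm", "body": {"deltas": [{"fingers": 0, "travel": [22.8, 0, -41.9], "turn": -31.8}, {"fingers": 0, "travel": [22.8, 0, -41.9], "turn": -31.8}, {"fingers": 0, "travel": [22.8, 0, -41.9], "turn": -31.8}, {"fingers": 0, "travel": [22.8, 0, -41.9], "turn": -31.8}, {"fingers": 0, "travel": [22.8, 0, -41.9], "turn": -31.8}, {"fingers": 0, "travel": [22.8, 0, -41.9], "turn": -31.8}, {"fingers": 0, "travel": [22.8, 0, -41.9], "turn": -31.8}, {"fingers": 0, "travel": [22.8, 0, -41.9], "turn": -31.8}, {"fingers": 0, "travel": [22.8, 0, -41.9], "turn": -31.8}, {"fingers": 0, "travel": [22.8, 0, -41.9], "turn": -31.8}]}}

```text
time_s: 19.32
tool_pos: [0.6309, -0.2168, 0.2478]
ee_rot: [0.703, -0.703, -0.077, 0.077]
ft_force: [-0.0, 0.4, 0.6]
grip_width: 1.004
```

```bash
python3 - <<'E'
from h import *
delta([.632,-.2165,.02],np.radians(102.5))
im=viewer.read_camera('wrist');cal=viewer.calibration('wrist')
cv2.imwrite('pics/w8.png',im[:,:,::-1])
print([(np.round(d['position'],3).tolist(),round(d['p'],2)) for d in models.pinpoint('cover','wrist')])
m=models.trace('cover','wrist')[0]['region'].astype(np.uint8)
cn=max(cv2.findContours(m,0,2)[0],key=cv2.contourArea)[:,0]
w=np.array([px2w('wrist',p,.007,cal)[:2] for p in cn],np.float32)
print(cv2.minAreaRect(w))
z=cv2.resize(im[:,:,::-1],None,fx=1.5,fy=1.5)
def poly(cx,cy,yaw,hx,hy,zz):
    c,s=np.cos(yaw),np.sin(yaw)
    q=[w2px(cal,[cx+c*a*hx-s*b*hy,cy+s*a*hx+c*b*hy,zz]) for a,b in((-1,-1),(1,-1),(1,1),(-1,1))]
    cv2.polylines(z,[(np.array(q)*1.5).astype(int)],True,(255,0,0))
poly(.632,-.2165,np.radians(12.5),.093,.093,.009);poly(.632,-.2165,np.radians(12.5),.04,.012,.049)
cv2.imwrite('pics/w8o.png',z)
E
```

```text
pos [ 0.6309 -0.2168  0.2478] jawyaw 102.52 down [-0.  0. -1.] q [-0.33  0.62  0.71  1.66  0.   -0.55] t 19.32 g 1.004 F [-0.   0.4  0.6]
travel cm [ 0.12 22.78 -0.  ] turn 0.02
[([0.558, 0.002, -0.002], 0.58)]
((0.6316123008728027, -0.21371614933013916), (0.1884193867444992, 0.18985304236412048), 11.685159683227539)
```

View pics/w8o.png

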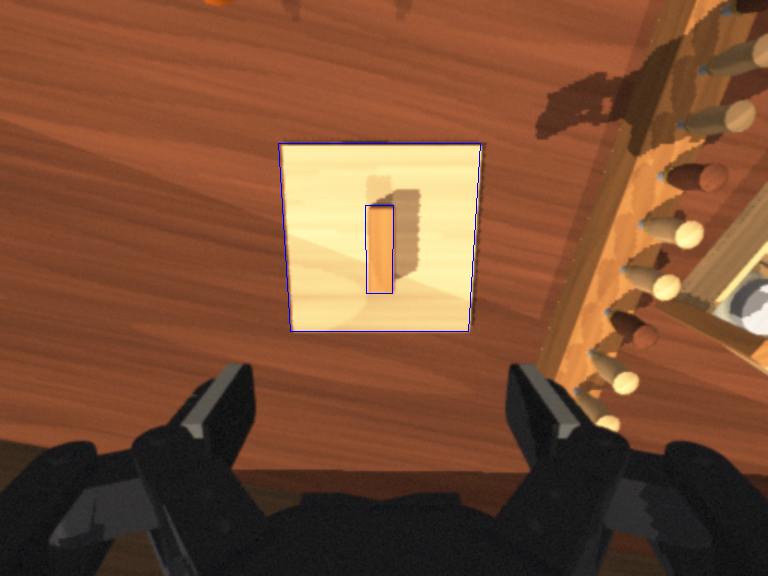

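The overlay of the cover at (0.632,-0.2165), 12.5°, fits its edges and grip exactly. Descending and gripping at 70 N.

Emit:
{"method": "step_arm", "body": {"deltas": [{"fingers": 0, "travel": [0.1, 6, 0], "turn": 0}, {"fingers": 0, "travel": [0.1, 12, 0], "turn": 0}, {"fingers": 0, "travel": [0.1, 17, 0], "turn": 0}, {"fingers": 0, "travel": [0.1, 21, 0], "turn": 0}, {"fingers": 0, "travel": [0.1, 22.8, 0], "turn": 0}, {"fingers": 0, "travel": [0.1, 22.8, 0], "turn": 0}, {"fingers": 0, "travel": [0.1, 22.8, 0], "turn": 0}], "grip_force": 70}}

```text
time_s: 20.35
tool_pos: [0.6327, -0.2165, 0.0216]
ee_rot: [-0.703, 0.703, 0.078, -0.077]
ft_force: [-0.3, 0.5, 0.5]
grip_width: 1.002
```

```bash
python3 - <<'E'
from h import *
delta([.632,-.2165,.019],np.radians(102.5))
E
```

```text
pos [ 0.6327 -0.2165  0.0216] jawyaw 102.58 down [ 0.002 -0.001 -1.   ] q [-0.33  0.63  0.16  1.09  0.   -0.55] t 20.35 g 1.002 F [-0.3  0.5  0.5]
travel cm [-0.07  0.26  0.02] turn 0.08
```

Emit:
{"method": "step_arm", "body": {"deltas": [{"fingers": 1, "travel": [0, 0.2, 0], "turn": 0}, {"fingers": 1, "travel": [0, 0.2, 0], "turn": 0}, {"fingers": 1, "travel": [0, 0.2, 0], "turn": 0}, {"fingers": 1, "travel": [0, 0.2, 0], "turn": 0}, {"fingers": 1, "travel": [0, 0.2, 0], "turn": 0}, {"fingers": 1, "travel": [0, 0.2, 0], "turn": 0}, {"fingers": 1, "travel": [0, 0.2, 0], "turn": 0}, {"fingers": 1, "travel": [0, 0.2, 0], "turn": 0}]}}

```text
time_s: 21.35
tool_pos: [0.632, -0.2168, 0.0182]
ee_rot: [0.703, -0.703, -0.077, 0.077]
ft_force: [-0.2, 0.2, 0.1]
grip_width: 0.002
```

```bash
python3 - <<'E'
from h import *
delta([.632,-.2165,.2],np.radians(102.5))
E
```

```text
pos [ 0.632  -0.2168  0.0182] jawyaw 102.54 down [ 0.  0. -1.] q [-0.33  0.64  0.15  1.09  0.   -0.55] t 21.35 g 0.002 F [-0.2  0.2  0.1]
travel cm [ 1.000e-02 -1.818e+01  3.000e-02] turn 0.04
```

The opening of 0.002 means the fingers shut on nothing, so I'll look.

```bash
python3 - <<'E'
from h import *
im=viewer.read_camera('wrist');cv2.imwrite('pics/w9.png',im[:,:,::-1])
im=viewer.read_camera('scene');cv2.imwrite('pics/s9.png',cv2.resize(im[180:330,180:380,::-1],None,fx=4,fy=4))
im=viewer.read_camera('top');cv2.imwrite('pics/t9.png',cv2.resize(im[100:250,230:430,::-1],None,fx=4,fy=4))
E
```

```text
(no output)
```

View pics/w9.png

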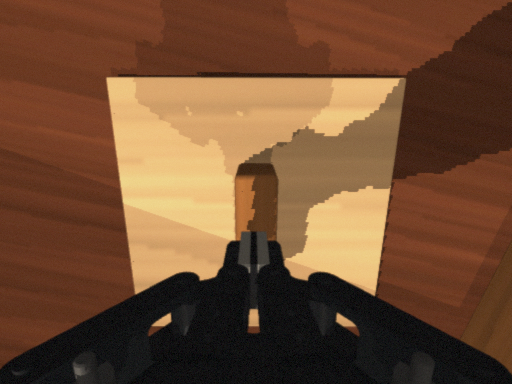

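View pics/s9.png

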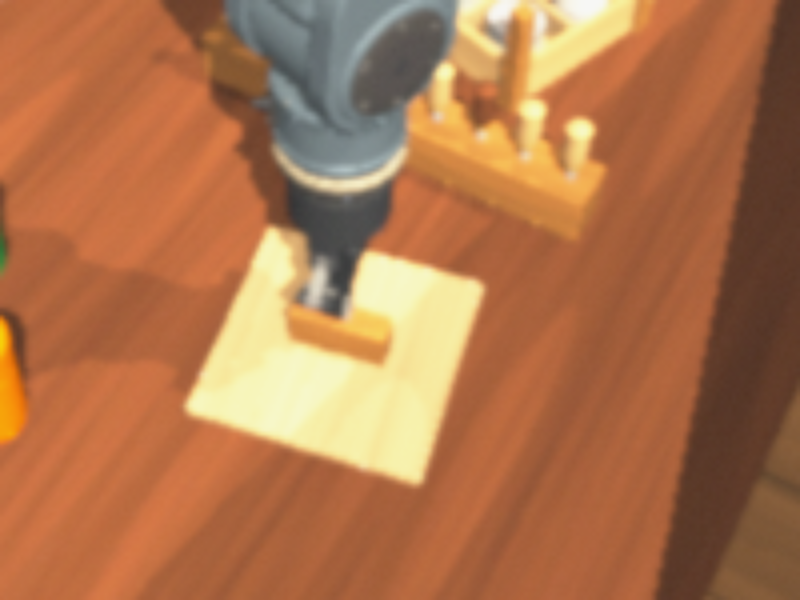

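View pics/t9.png

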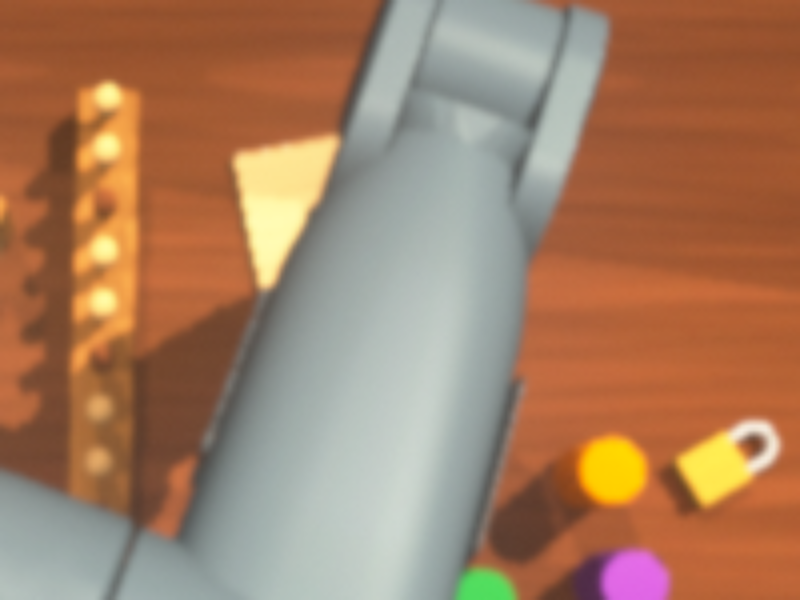

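```bash
python3 - <<'E'
from h import *
delta([.632,-.2165,.2],np.radians(102.5))
p=bot.sense()['tool_pos']
for c,f,n in [('wrist','w9',1),('scene','s9',4)]:
    cal=viewer.calibration(c); z=cv2.imread(f'pics/{f}.png')
    f=(lambda u:u*1.5) if n==1 else (lambda u:(u-[180,180])*4)
    if n==1: z=cv2.resize(z,None,fx=1.5,fy=1.5)
    def poly(cx,cy,yaw,hx,hy,zz,col):
        cc,s=np.cos(yaw),np.sin(yaw)
        q=[w2px(cal,[cx+cc*a*hx-s*b*hy,cy+s*a*hx+cc*b*hy,zz]) for a,b in((-1,-1),(1,-1),(1,1),(-1,1))]
        cv2.polylines(z,[f(np.array(q)).astype(int)],True,col)
    y=np.radians(12.5)
    poly(.632,-.2165,y,.093,.093,.009,(255,0,0));poly(.632,-.2165,y,.04,.012,.049,(255,0,0));poly(.632,-.2165,y,.04,.012,.009,(255,0,0))
    cv2.circle(z,tuple(f(w2px(cal,p)).astype(int)),4,(0,255,0),-1)
    cv2.circle(z,tuple(f(w2px(cal,p+[0,0,.031])).astype(int)),4,(0,0,255),-1)
    cv2.imwrite(f'pics/o9{c}.png',z)
E
```

```text
pos [ 0.6319 -0.2168  0.0182] jawyaw 102.54 down [-0.  0. -1.] q [-0.33  0.64  0.15  1.09 -0.   -0.55] t 21.5 g -0.001 F [-0.2  0.5 -1.2]
travel cm [ 1.000e-02 -1.818e+01  3.000e-02] turn 0.04
```

View pics/o9wrist.png

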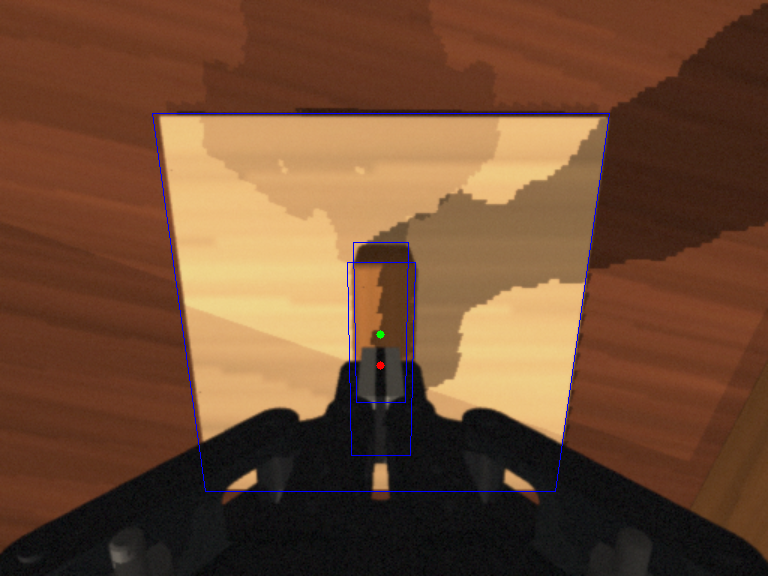

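View pics/o9scene.png

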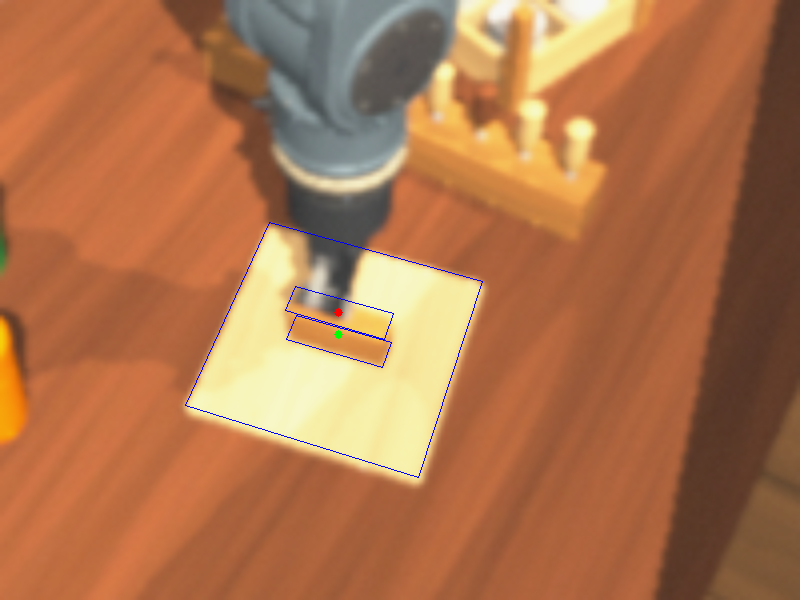

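```bash
python3 - <<'E'
from h import *
s=bot.sense();R=R_of(s);p=s['tool_pos'];cal=viewer.calibration('wrist')
for d in (0,.013,.031,.044):
  for e in (-.011,.011):
    print(d,e,[np.round(w2px(cal,p-R[:,1]*d+R[:,0]*e+R[:,2]*k)).tolist() for k in (-.0425,0,.0425)])
E
python3 -c "
import cv2
z=cv2.imread('pics/w8.png');cv2.imwrite('pics/w8z.png',cv2.resize(z[200:384,100:412],None,fx=2.5,fy=2.5))"
```

```text
0 -0.011 [[189.0, 208.0], [254.0, 208.0], [318.0, 208.0]]
0 0.011 [[191.0, 238.0], [254.0, 238.0], [316.0, 238.0]]
0.013 -0.011 [[185.0, 215.0], [254.0, 214.0], [322.0, 214.0]]
0.013 0.011 [[187.0, 247.0], [254.0, 247.0], [320.0, 247.0]]
0.031 -0.011 [[177.0, 226.0], [254.0, 226.0], [330.0, 226.0]]
0.031 0.011 [[180.0, 261.0], [254.0, 261.0], [327.0, 261.0]]
0.044 -0.011 [[171.0, 236.0], [254.0, 236.0], [336.0, 236.0]]
0.044 0.011 [[174.0, 273.0], [254.0, 273.0], [333.0, 273.0]]
```

View pics/w8z.png

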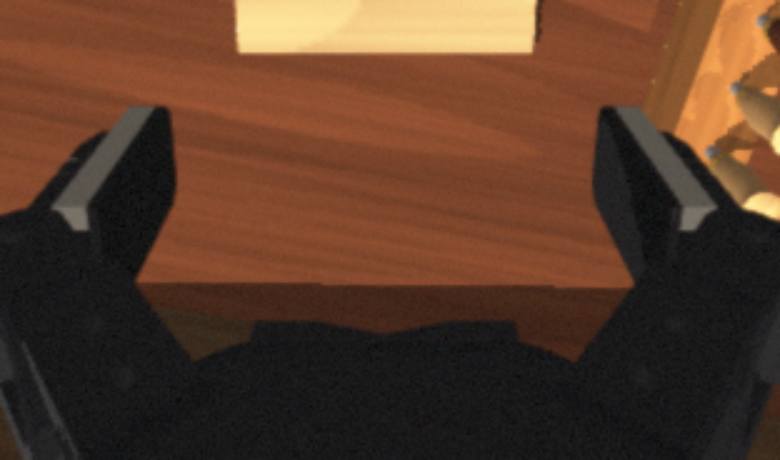

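The wrist image explains the miss. The fingertips sit about 36 mm short of the reported TCP: open tips appear at row 243 where 49 mm back predicts them, and shut tips at row 231 where 37 mm back does. So they shut just above the grip's top. I'll open, go about 3 cm deeper in stages, and check the force and picture.

Emit:
{"method": "step_arm", "body": {"deltas": [{"fingers": 0, "travel": [0, -1.0, 0], "turn": 0}, {"fingers": 0, "travel": [0, -1.0, 0], "turn": 0}, {"fingers": 0, "travel": [0, -1.0, 0], "turn": 0}, {"fingers": 0, "travel": [0, -1.0, 0], "turn": 0}, {"fingers": 0, "travel": [0, -1.0, 0], "turn": 0}, {"fingers": 0, "travel": [0, 0.5, 0], "turn": 0}, {"fingers": 0, "travel": [0, 1.5, 0], "turn": 0}, {"fingers": 0, "travel": [0, 2.0, 0], "turn": 0}, {"fingers": 0, "travel": [0, 2.0, 0], "turn": 0}]}}

```text
time_s: 22.62
tool_pos: [0.6316, -0.2167, -0.0024]
ee_rot: [0.703, -0.703, -0.077, 0.078]
ft_force: [-0.7, 0.3, 1.5]
grip_width: 1.001
```

```bash
python3 - <<'E'
from h import *
delta([.632,-.2165,-.014],np.radians(102.5))
im=viewer.read_camera('wrist');cv2.imwrite('pics/w10.png',im[:,:,::-1])
im=viewer.read_camera('scene');cv2.imwrite('pics/s10.png',cv2.resize(im[180:330,180:380,::-1],None,fx=4,fy=4))
E
```

```text
pos [ 0.6316 -0.2167 -0.0024] jawyaw 102.54 down [-0.001  0.    -1.   ] q [-0.33  0.65  0.13  1.05 -0.   -0.55] t 22.62 g 1.001 F [-0.7  0.3  1.5]
travel cm [0.04 1.16 0.01] turn 0.04
```

View pics/w10.png

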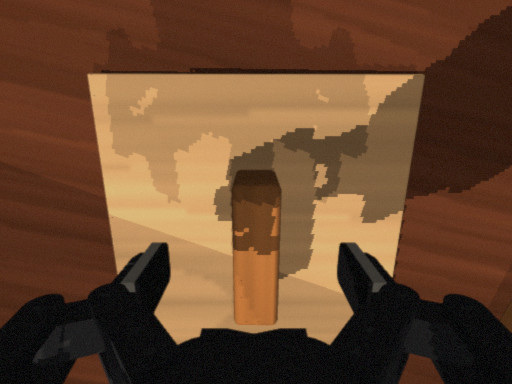

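View pics/s10.png

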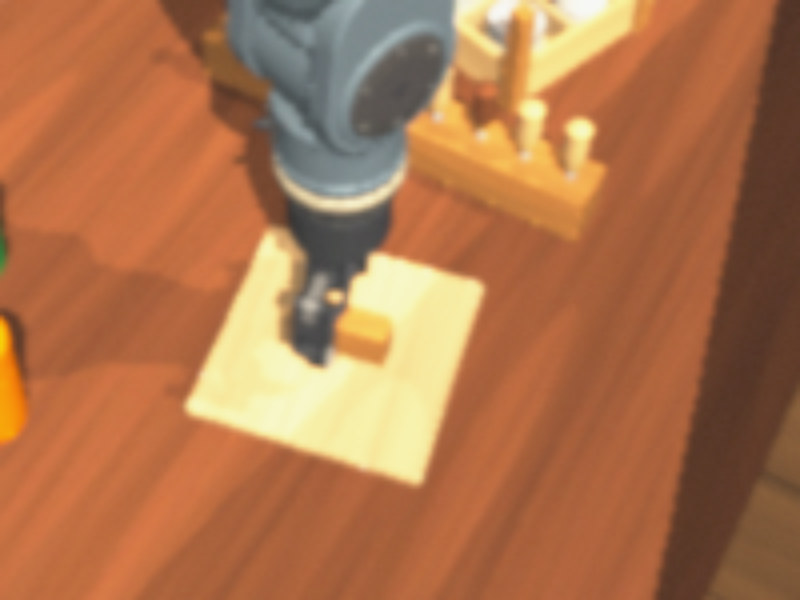

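```bash
python3 - <<'E'
from h import *
s=bot.sense();R=R_of(s);p=s['tool_pos'];cal=viewer.calibration('scene')
k=-1 if R[1,2]>0 else 1
for h in (0.01,.02,.03,.04,.05):
    for a in (-.011,.011):
        q=p+R[:,2]*k*.045+R[:,0]*a; q[2]=h
        print(h,a,np.round((w2px(cal,q)-180)*4))
E
```

```text
0.01 -0.011 [307. 384.]
0.01 0.011 [334. 392.]
0.02 -0.011 [307. 377.]
0.02 0.011 [334. 385.]
0.03 -0.011 [307. 370.]
0.03 0.011 [334. 378.]
0.04 -0.011 [306. 363.]
0.04 0.011 [334. 371.]
0.05 -0.011 [306. 355.]
0.05 0.011 [334. 363.]
```

The scene view agrees: the open tip is at about 0.05 m and horizontally centred. I'll go 1.4 cm lower and close.

Emit:
{"method": "step_arm", "body": {"deltas": [{"fingers": 0, "travel": [0, 0.7, 0], "turn": 0}, {"fingers": 0, "travel": [0, 1.4, 0], "turn": 0}, {"fingers": 0, "travel": [0, 1.4, 0], "turn": 0}, {"fingers": 1, "travel": [0, 1.4, 0], "turn": 0}, {"fingers": 1, "travel": [0, 1.4, 0], "turn": 0}, {"fingers": 1, "travel": [0, 1.4, 0], "turn": 0}, {"fingers": 1, "travel": [0, 1.4, 0], "turn": 0}, {"fingers": 1, "travel": [0, 1.4, 0], "turn": 0}, {"fingers": 1, "travel": [0, 1.4, 0], "turn": 0}, {"fingers": 1, "travel": [0, 1.4, 0], "turn": 0}]}}

```text
time_s: 23.98
tool_pos: [0.6322, -0.2169, -0.0154]
ee_rot: [-0.703, 0.703, 0.077, -0.077]
ft_force: [-1.1, -0.6, 5.9]
grip_width: 0.269
```

The opening of 0.269 (about 23 mm) shows the grip is held. Lifting.

Emit:
{"method": "step_arm", "body": {"deltas": [{"fingers": 1, "travel": [0, -0.5, 0], "turn": 0}, {"fingers": 1, "travel": [0, -2, 0], "turn": 0}, {"fingers": 1, "travel": [0, -5, 0], "turn": 0}, {"fingers": 1, "travel": [0, -8, 0], "turn": 0}, {"fingers": 1, "travel": [0, -12, 0], "turn": 0}, {"fingers": 1, "travel": [0, -16, 0], "turn": 0}, {"fingers": 1, "travel": [0, -19, 0], "turn": 0}, {"fingers": 1, "travel": [0, -20, 0], "turn": 0}, {"fingers": 1, "travel": [0, -20, 0], "turn": 0}, {"fingers": 1, "travel": [0, -20, 0], "turn": 0}]}}

```text
time_s: 25.22
tool_pos: [0.6314, -0.2166, 0.1827]
ee_rot: [0.703, -0.703, -0.077, 0.078]
ft_force: [-0.1, 0.1, -3.5]
grip_width: 0.267
```

```bash
python3 - <<'E'
from h import *
delta([.5795,.1995,.185],np.radians(70.7))
s=bot.sense();p=s['tool_pos'];R=R_of(s)
im=viewer.read_camera('wrist');cal=viewer.calibration('wrist')
z=cv2.resize(im[:,:,::-1],None,fx=1.5,fy=1.5)
y=np.arctan2(R[1,2],R[0,2])-np.pi/2; zz=p[2]+.0154
for hx,hy,h in((.093,.093,.009),(.04,.012,.049)):
    c,sn=np.cos(y),np.sin(y)
    q=[w2px(cal,[p[0]+c*a*hx-sn*b*hy,p[1]+sn*a*hx+c*b*hy,zz+h]) for a,b in((-1,-1),(1,-1),(1,1),(-1,1))]
    cv2.polylines(z,[(np.array(q)*1.5).astype(int)],True,(255,0,0))
cv2.imwrite('pics/w11.png',z)
im=viewer.read_camera('scene');cv2.imwrite('pics/s11.png',cv2.resize(im[120:320,130:400,::-1],None,fx=2.9,fy=2.9))
E
```

```text
pos [ 0.6314 -0.2166  0.1827] jawyaw 102.54 down [-0.002  0.001 -1.   ] q [-0.33  0.59  0.5   1.48 -0.   -0.55] t 25.23 g 0.267 F [-0.1  0.1 -3.5]
travel cm [ 3.97 -0.19 41.74] turn 31.84
```

View pics/w11.png

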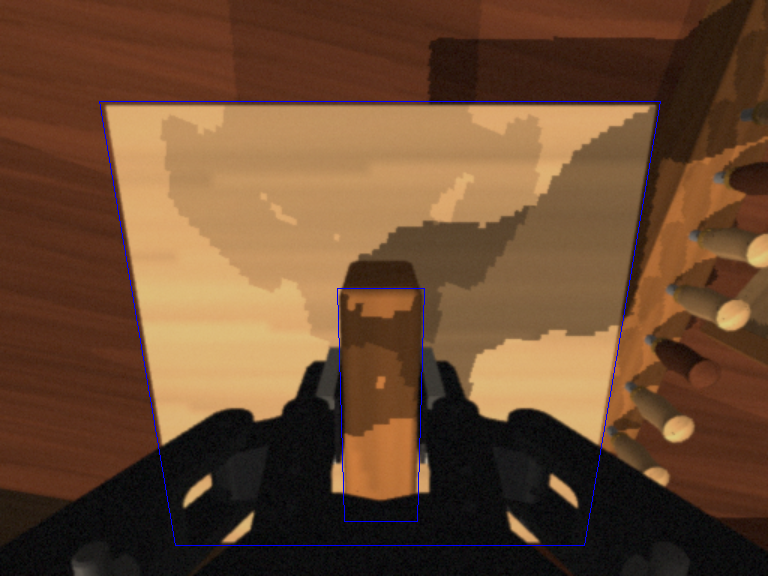

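View pics/s11.png

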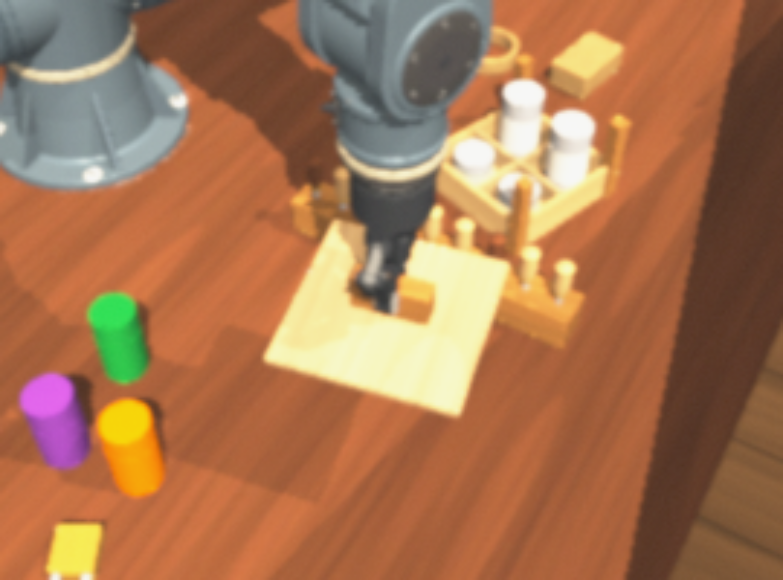

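The cover hangs level and centred. I'll carry it over the rack, underside at about 0.195 m against the rack's 0.115 m.

Emit:
{"method": "step_arm", "body": {"deltas": [{"fingers": 1, "travel": [0.1, 0, 1], "turn": 1}, {"fingers": 1, "travel": [0.4, 0, 4], "turn": 3}, {"fingers": 1, "travel": [0.8, 0, 8], "turn": 6}, {"fingers": 1, "travel": [1.2, 0, 13], "turn": 10}, {"fingers": 1, "travel": [1.7, 0, 18], "turn": 14}, {"fingers": 1, "travel": [2.2, 0, 23], "turn": 18}, {"fingers": 1, "travel": [2.7, 0, 28], "turn": 22}, {"fingers": 1, "travel": [3.1, 0, 33], "turn": 26}, {"fingers": 1, "travel": [3.5, -0.1, 37], "turn": 29}, {"fingers": 1, "travel": [3.8, -0.1, 40], "turn": 31}, {"fingers": 1, "travel": [4.0, -0.2, 41.7], "turn": 31.8}, {"fingers": 1, "travel": [4.0, -0.2, 41.7], "turn": 31.8}]}}

```text
time_s: 26.82
tool_pos: [0.5797, 0.2004, 0.186]
ee_rot: [0.697, -0.697, 0.118, -0.118]
ft_force: [-0.3, 0.0, -2.7]
grip_width: 0.267
```

Emit:
{"method": "step_arm", "body": {"deltas": [{"fingers": 1, "travel": [0, 0, 0], "turn": 0}, {"fingers": 1, "travel": [0, 0, 0], "turn": 0}]}}

```text
time_s: 27.08
tool_pos: [0.5805, 0.1982, 0.1862]
ee_rot: [-0.697, 0.697, -0.119, 0.119]
ft_force: [0.3, 0.3, -3.2]
grip_width: 0.269
```

```bash
cat > ov.py <<'E'
from h import *
import sys
n=sys.argv[1]; dz=float(sys.argv[2])
delta([.5795,.1995,.132-dz],np.radians(70.7))
s=bot.sense();p=s['tool_pos'];R=R_of(s);y=np.arctan2(R[1,2],R[0,2])-np.pi/2
def box(z,cal,f,cx,cy,yaw,hx,hy,zz,col):
    c,sn=np.cos(yaw),np.sin(yaw)
    q=[w2px(cal,[cx+c*a*hx-sn*b*hy,cy+sn*a*hx+c*b*hy,zz]) for a,b in((-1,-1),(1,-1),(1,1),(-1,1))]
    cv2.polylines(z,[f(np.array(q)).astype(int)],True,col)
for cam,o,k,sz in [('wrist',[0,0],1.5,(384,512)),('scene',[250,80],5,(120,150)),('top',[130,80],5,(120,140))]:
    im=viewer.read_camera(cam);cal=viewer.calibration(cam)
    z=cv2.resize(np.ascontiguousarray(im[o[1]:o[1]+sz[0],o[0]:o[0]+sz[1],::-1]),None,fx=k,fy=k,interpolation=cv2.INTER_CUBIC)
    f=lambda u:(u-o)*k+k/2
    box(z,cal,f,p[0],p[1],y,.093,.093,p[2]+dz+.009,(255,0,0))
    for a in(-.084,.084):
        for b in(-.084,.084):
            c,sn=np.cos(np.radians(-19.3)),np.sin(np.radians(-19.3))
            box(z,cal,f,.5795+c*a-sn*b,.1995+sn*a+c*b,np.radians(-19.3),.009,.009,.122,(0,200,0))
    cv2.imwrite(f'pics/{n}_{cam}.png',z)
    for t in ['cover','crate_top']:
        print(cam,t,[(np.round(d['position'],3).tolist(),round(d['p'],2)) for d in models.pinpoint(t,cam)])
E
python3 ov.py c1 .014
```

```text
pos [0.5805 0.1982 0.1862] jawyaw 70.69 down [-0. -0. -1.] q [ 0.33  0.46  0.29  1.4  -0.    0.67] t 27.07 g 0.269 F [ 0.3  0.3 -3.2]
travel cm [-0.13  6.82  0.09] turn -0.01
wrist cover [([0.578, 0.198, 0.201], 0.55)]
wrist crate_top []
scene cover [([0.581, 0.196, 0.201], 0.93)]
scene crate_top [([0.582, 0.2, 0.118], 0.81)]
top cover [([0.584, 0.198, 0.2], 0.9)]
top crate_top []
```

View pics/c1_wrist.png

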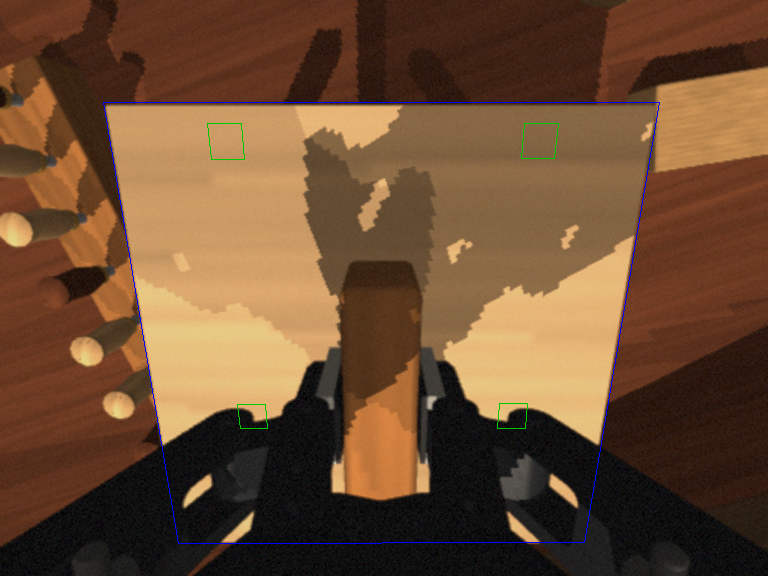

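View pics/c1_scene.png

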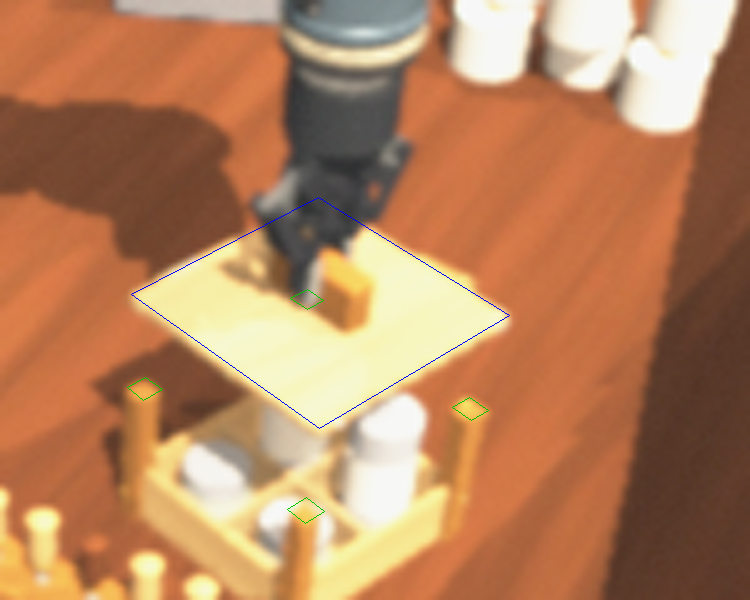

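View pics/c1_top.png

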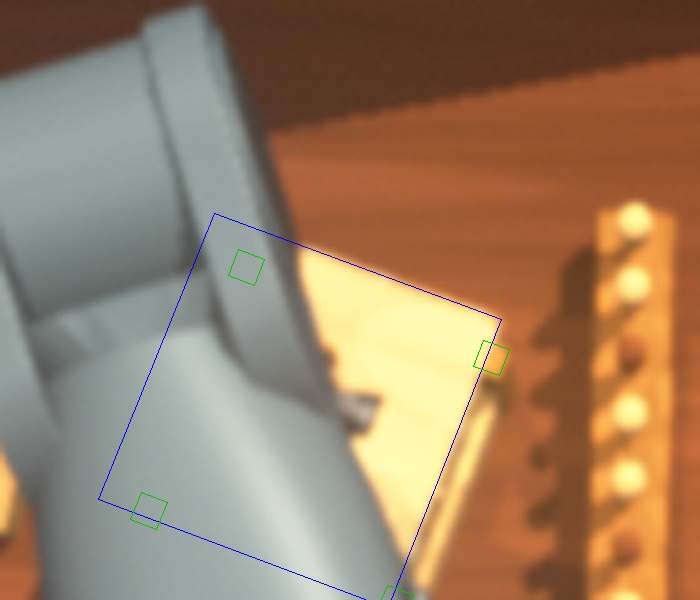

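All three views agree: cover and posts line up, level, with the underside at about 0.200 m. Lowering to about 12 mm over the posts.

Emit:
{"method": "step_arm", "body": {"deltas": [{"fingers": 1, "travel": [-0.1, 1, 0.1], "turn": 0}, {"fingers": 1, "travel": [-0.1, 2, 0.1], "turn": 0}, {"fingers": 1, "travel": [-0.1, 3, 0.1], "turn": 0}, {"fingers": 1, "travel": [-0.1, 4, 0.1], "turn": 0}, {"fingers": 1, "travel": [-0.1, 5, 0.1], "turn": 0}, {"fingers": 1, "travel": [-0.1, 5.7, 0.1], "turn": 0}, {"fingers": 1, "travel": [-0.1, 6.2, 0.1], "turn": 0}, {"fingers": 1, "travel": [-0.1, 6.5, 0.1], "turn": 0}, {"fingers": 1, "travel": [-0.1, 6.5, 0.1], "turn": 0}, {"fingers": 1, "travel": [-0.1, 6.5, 0.1], "turn": 0}]}}

```text
time_s: 28.78
tool_pos: [0.58, 0.2003, 0.1215]
ee_rot: [0.697, -0.697, 0.118, -0.118]
ft_force: [0.6, 0.4, -2.9]
grip_width: 0.272
```

```bash
python3 ov.py c2 .014
```

```text
pos [0.58   0.2003 0.1215] jawyaw 70.74 down [ 0.  0. -1.] q [0.33 0.47 0.14 1.24 0.   0.67] t 28.77 g 0.272 F [ 0.6  0.4 -2.9]
travel cm [-0.02  0.35 -0.09] turn 0.04
wrist cover [([0.577, 0.198, 0.137], 0.57)]
wrist crate_top []
scene cover [([0.58, 0.197, 0.135], 0.58)]
scene crate_top [([0.606, 0.138, 0.008], 0.28)]
top cover [([0.583, 0.201, 0.132], 0.95)]
top crate_top []
```

View pics/c2_scene.png

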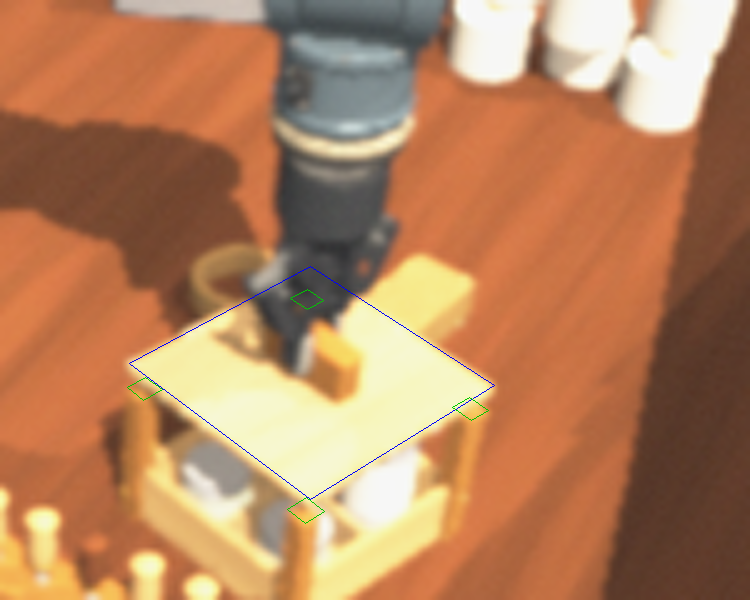

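View pics/c2_wrist.png

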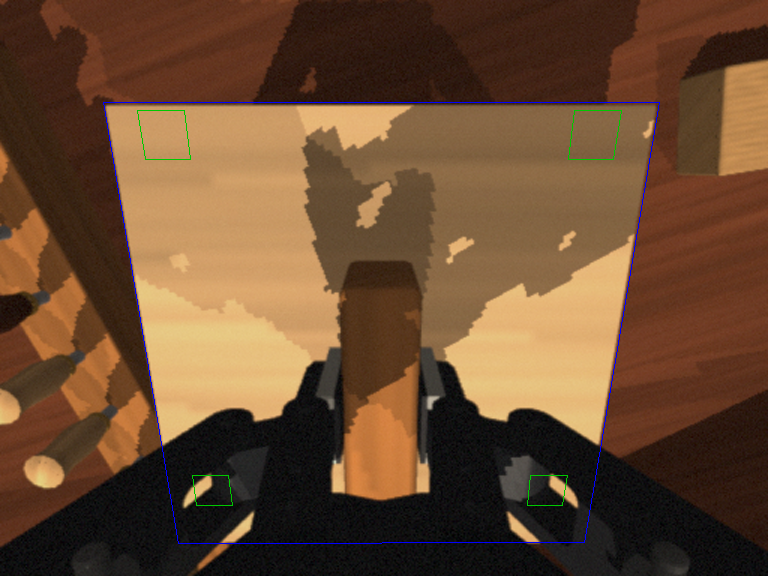

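Emit:
{"method": "step_arm", "body": {"deltas": [{"fingers": 1, "travel": [0, 0, 0], "turn": 0}, {"fingers": 1, "travel": [0, 0, 0], "turn": 0}, {"fingers": 1, "travel": [0, 0, 0], "turn": 0}, {"fingers": 1, "travel": [0, 0, 0], "turn": 0}]}}

```text
time_s: 29.72
tool_pos: [0.5798, 0.2002, 0.1212]
ee_rot: [-0.697, 0.697, -0.118, 0.118]
ft_force: [0.1, -0.3, -3.3]
grip_width: 0.267
```

```bash
python3 - <<'E'
from h import *
delta([.5795,.1995,.121],np.radians(70.7)); print(np.round(bot.sense()['joint_velocities'],4))
bot.close_job()
E
```

```text
pos [0.5798 0.2002 0.1212] jawyaw 70.74 down [-0.  0. -1.] q [0.33 0.47 0.14 1.24 0.   0.67] t 29.73 g 0.267 F [ 0.1 -0.3 -3.3]
travel cm [-0.01  0.02 -0.08] turn 0.04
[-0.0014  0.0001  0.0003 -0.0007 -0.0015  0.0003]
the job is handed in; nothing more can be done
```

Both tins stand released on the two pads. The cover is held level over the crate, about 13 mm above the post tops, and I handed the job in at 29.7 s.

**Last checks**
- **Cover:** it is centred on the crate to within about 1 mm by the arm's pose and square to within about 0.1°. The arm is still. The wrist force of about 3 N is just the cover's weight, so it is touching nothing. The overlays in the wrist and scene pictures agree. The networks put the underside at 132–137 mm, with the post tops at 122 mm.
- **Tins:** after letting go, the wrist and scene views showed both upright at pad height, within about 4 mm of their cell centres. The jars looked unmoved. I did not measure the tins or jars again once the cover hid them.

**One check failed along the way.** My first grasp of the cover closed on nothing, just above the grip. The pictures showed the real fingertips about 36 mm short of the reported tool point, which disagrees with the description. I opened, went about 3.4 cm deeper and took the grip cleanly at an opening of about 23 mm. That same offset means both tins were held nearer their tops than planned, but neither slipped.

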